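Click the spare-tip magazine into its ball-lock holder

TASK

Load the spare contact-tip magazine into the ball-lock holder on the bench: pick it up by its head, enter it upright, foot first, into the socket and press it steadily down past the sprung side ball until it clicks and stays held at the bottom. Feel your way and do not force it against the socket, then let go, and leave the other things on the bench where they are.

Things in the scene. Friction and masses are not known exactly. Their poses are not given: they have to be found in the camera images.
- magazine_center (a point): Loose aluminium magazine standing on the bench, 24 (x) x 44 (y) x 100 mm tall, four copper tip ends in its top; 0.25 kg. Point: its centre, 50 mm above the underside; z up, x normal to the broad faces. Grip the broad faces within the top 40 mm; the lower 56 mm enter the socket. Foot tapered 3 mm a side over 5 mm.
- magazine_groove (a point): On the magazine's axis, 42 mm above its underside: where the ball rests once it has clicked. Both broad faces have the same cross groove there, 3 mm deep, from 38 to 49 mm above the underside, so the magazine fits either way round (yaw or yaw + pi).
- holder: Fixed holder. Origin: centre of the underside of its 110 x 104 x 12 mm base plate, on the bench; z up. Straight above it a steel block, 41 x 58 mm, has an upright socket open at the top, 25 mm along x, 45.5 mm along y, 56 mm deep to a thin hard rubber pad on the floor, its mouth flared 4 mm a side over the top 4 mm. Magazine x goes along holder x.
- holder_plate (a point): Centre of the base plate's top, 12 mm up. The socket block above it is clamped rigidly at a height that differs each time and is not measured: rim 84 to 118 mm above the bench, floor 56 mm below the rim. A round spring pin in the floor pushes the magazine up over the last 10 mm with 4 to 8 N.
- ball (a joint): Sprung ball, 10 mm, in the socket's +x wall 12 mm below the rim. 0 m = fully out (free, or in the groove); about 0.002 = held back by a flat face. Passing ball and pin takes a push of about 4 to 12 N (ball thrust 6 to 10 N sideways); then the ball snaps into the groove, and 2 mm lower the floor stops the magazine and force climbs steeply; over 38 N is forcing it. Let go, it rises up to 2 mm.
- tip_jar: Bystander: round jar with orange body and black lid, 53 mm across, 64 mm tall; origin at the centre of its underside.
- tape_roll: Bystander: grey roll of tape lying flat, 104 mm across, 48 mm tall; origin at the centre of its underside.
- tape_measure: Bystander: yellow tape measure, 64 x 71 x 34 mm; origin at the centre of its underside.
Things that resemble listed ones, but are neither listed nor needed, are in the scene too. Of the things like the part that bears magazine_center, leave any that is pink; of the rest the smaller one is meant.

How it is judged (in metres and radians):
On the way, in this order (a step that is already met when the one before it is completed fails the run):
1. the magazine is lifted well clear of the bench (height (world z) of magazine_center above 0.12 m), for 0.1 s.
2. upright in the socket, the magazine holds the ball pushed back (value of joint ball above 0.0012 m and horizontal distance between magazine_center and holder below 0.005 m and angle between magazine_center's own z axis and vertical below 0.1 rad), for 0.05 s.
At the end, for the whole second after the job is handed in: The magazine stands upright (within 4 degrees) and at rest in the holder's socket, its centre within 4 mm of the holder's axis seen from above and below 116 mm above the bench, with the ball sprung out into its groove (ball joint under 1 mm), and it is let go (value of joint ball below 0.001 m and horizontal distance between magazine_center and holder below 0.004 m and angle between magazine_center's own z axis and vertical below 0.07 rad and height (world z) of magazine_center below 0.116 m and linear speed of magazine below 0.02 m/s); the robot touches nothing.
It fails at once if the magazine is forced against the holder (more than 38 N) (contact force between magazine and holder above 38 N).
It fails at once if a bystander is displaced by more than 3 cm (distance of any of tip_jar, tape_roll, tape_measure from where it was at the start of the episode above 0.03 m).
It also fails if it takes over 48 s, if anything falls off the work surface, if the arm or the gripper's body presses on something with over 40 N, if the wrist force passes 120 N, or if a joint passes its speed limit or range.

ROBOT

A 6-joint arm with a two-finger parallel gripper is mounted at the origin on a cart in front of the work surface, level with it; the furniture and walls round the work are solid. World frame = base frame: x ahead of the robot, y to its left, z up, the work surface at z = 0. Lengths are in m, angles in degrees, forces in N, time in s.
With the tool pointing down it reaches from about 0.25 to 0.725 m from the base axis. Payload 9.7 kg.
Tool frame: the origin (TCP) lies on the centre line of the jaws, within the pads' length; the fingertips stand 22 mm ahead of it and the grasp point (between the pads) lies 3 mm ahead of it; z points along the fingers, y is the direction in which the jaws open and shut (so a half turn about z gives the same grasp; the last joint's range is limited). The gripper opens to 85 mm and grips with 20 to 120 N. Pads are 22 mm wide; open, the fingers measure 114 mm over their backs; the gripper's body (76 mm by 85 mm) begins 54 mm behind the grasp point. The pads swing forward as they close: fully open they stand 13 mm farther back than shut.
Start: joints at [74.943, 4.979, 10.078, 95.1, 0, 90], TCP at [0.143, 0.531, 0.253] pointing down, gripper open.
Joint ranges: [-179.16, 179.16], [-48.56, 103.87], [-65.8, 70.77], [-126.05, 130.52], [-82.76, 87.17], [-180, 180]. Speed limits (degrees/s): [127.2, 127.2, 147.25, 180, 180, 180].

INTERFACE

Orientations are given as [roll, pitch, yaw] about the fixed x, y, z axes, in that order (R = Rz(yaw) Ry(pitch) Rx(roll)).
In Python, from workcell import monitor, eyes, job gives the robot as it stands. The module is installed in compiled form; this text tells all that it offers.
- The arm moves only by the tool drive_tool, never from a script. Its argument "plan" is a list of rows, each a list of 3 entries, a list of its own where there are three numbers: the opening, from 0 (shut) to 1 (fully open), then the shift along the world's x, y, z in m, then the turn about the world's z in degrees. In form: [[gripper, [x, y, z], yaw], ...]. A call has 1 to 10 rows; each row shifts and turns the commanded pose from where the row before left it; what a row does not reach is not made up. A row lasts 1/8 s, in which the tool goes at most 62.5 mm and 10.7 degrees, less where a joint would pass 70% of its speed; a pose out of reach is approached as far as the arm can. A call is refused whole if a number of a shift passes 0.0625 or a number of a turn 10.7, either way. A call with a gripper value outside its range is refused whole. The fingers move at their own pace and stop on an object; "grip_force" is the grip in N (left out, the last holds). Time passes only in rows, so rows that do not move let the fingers close. It gives the time, the measured TCP pose, the force and the opening at its end, in the units of the state.
- monitor.get_obs(): the state, without advancing time (a new reading comes with each control period).
- eyes.camera(name): name is "scene" or "top" or "wrist"; returns (picture, depth): 384x512x3 uint8, red, green, blue; 384x512 float32, m along the optical axis (not along the pixel's ray), 0 where there is no reading.
- eyes.camera_params(name): a dict with "fx", "fy", "cx", "cy" (pixels), "extrinsics" (4x4, takes a point from world to camera coordinates); the wrist camera has in their place "mount" (4x4, takes a point from camera to tool coordinates, whose origin is the TCP and whose axes are the flange's). Camera axes: x right, y down, z forward; pixel columns grow to the right and rows downward; lengths in m; the calibration is good to about 2 mm. A picture is of the moment at which its call begins: read the wrist's pose just before it. camera_params takes no time and is no camera call.
- job.job_done(): hands the job in, once; it reports no verdict.
The state is a dict: "time": time; "q": joint angles; "qd": joint speeds; "joint_efforts": joint torques, N m; "ee_pos": TCP position; "tcp_rot": TCP orientation; "wrist_force": force on the tool from outside, world axes, zero at the start; "torque": the same for the moment, N m; "opening": finger opening in m.
Only numpy, scipy, OpenCV 4.12 (cv2) and the standard library are available. Lean on these libraries where they do the work, as an engineer would, in place of code of your own. Each camera call takes 0.05 s, during which the arm holds its last target.

## Working session

There is one attempt and no reset: what is moved stays moved. The work goes in short steps, Python scripts to look and compute and a tool call to move; the robot and the scene stay as the last step left them, time stands still between calls to the robot, and variables do not carry over. Pictures are saved under pics/ and viewed, and the job is handed in when it is done.

Besides the shell and the picture viewer there is one more tool, called after "Request:" by a JSON object that holds its "fn" and its "kwargs". drive_tool: Moves the arm, as the interface text tells. Its arguments: {"type":"object","properties":{"plan":{"type":"array","items":{"type":"array"}},"grip_force":{"type":"number"}},"required":["plan"]}

```bash
mkdir -p pics
cat > h.py <<'E'
import numpy as np, cv2
from workcell import monitor, eyes, job
def grab(n,tag):
    o=monitor.get_obs()
    p,d=eyes.camera(n); np.savez(f'pics/{tag}.npz',p=p,d=d,pos=o['ee_pos'],rot=o['tcp_rot'])
    cv2.imwrite(f'pics/{tag}.png',p[:,:,::-1]); return p,d
E
python3 - <<'E'
from h import *
print(monitor.get_obs())
for n in ['scene','top','wrist']:
    grab(n,n+'0'); print(eyes.camera_params(n))
print(monitor.get_obs()['time'])
E
```

```text
{'time': 0.0, 'q': array([7.49416675e+01, 5.01064218e+00, 1.00337307e+01, 9.50990445e+01,
       1.43074007e-03, 8.99983652e+01]), 'qd': array([-0.02714134, -0.07804111,  0.08055546, -0.01549753, -0.02555921,
        0.00082915]), 'joint_efforts': array([ 1.74159097e-03, -5.20397329e+01,  4.64797175e+01,  1.67126663e-02,
        1.06026819e-04, -1.07634204e-05]), 'ee_pos': array([0.14283262, 0.53092127, 0.25258096]), 'tcp_rot': array([-1.79924044e+02, -1.43290605e-03,  1.64943300e+02]), 'wrist_force': array([-0.0879635 , -1.52227921, -0.78552186]), 'torque': array([-0.01549939,  0.00163081,  0.01357829]), 'opening': 0.08531502015588448}
{'fx': 423.33019927187667, 'fy': 423.33019927187667, 'cx': 258.10892060064447, 'cy': 182.15984587607048, 'extrinsics': array([[ 0.59029538, -0.8069516 ,  0.01950589, -0.3377338 ],
       [-0.62687464, -0.47352248, -0.61871209,  0.40363151],
       [ 0.50850719,  0.35299514, -0.78537563,  0.92576161],
       [ 0.        ,  0.        ,  0.        ,  1.        ]])}
{'fx': 402.17079983938896, 'fy': 402.17079983938896, 'cx': 261.6525046960172, 'cy': 191.41186128579375, 'extrinsics': array([[-0.09958069, -0.99502844, -0.00144873,  0.06001499],
       [-0.97471395,  0.09784015, -0.20089802,  0.58708971],
       [ 0.20004098, -0.01859346, -0.97961109,  1.17810619],
       [ 0.        ,  0.        ,  0.        ,  1.        ]])}
{'fx': 322.24312574743016, 'fy': 322.24312574743016, 'cx': 257.0933926144038, 'cy': 188.1518123004284, 'mount': array([[ 1.42845023e-04, -9.55899393e-01, -2.93694280e-01,
         7.50700933e-02],
       [ 9.99999990e-01,  1.33922499e-04,  5.04898695e-05,
         2.39949821e-04],
       [-8.93096362e-06, -2.93694284e-01,  9.55899402e-01,
        -1.21310020e-01],
       [ 0.00000000e+00,  0.00000000e+00,  0.00000000e+00,
         1.00000000e+00]])}
0.15
```

View pics/scene0.png

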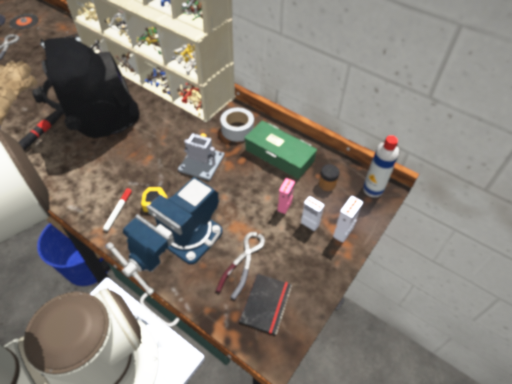

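View pics/top0.png

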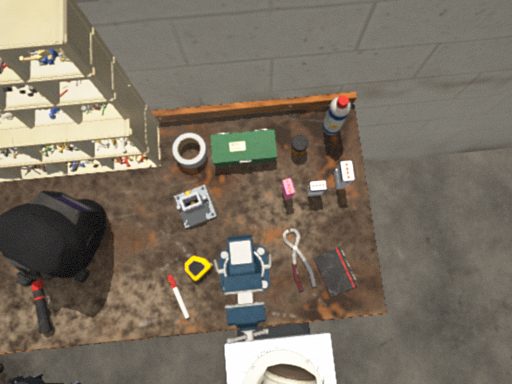

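View pics/wrist0.png

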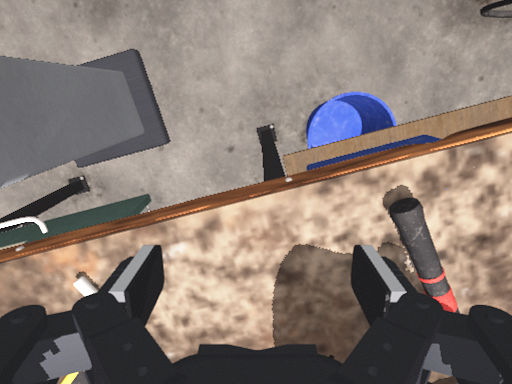

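The scene view shows a pink magazine at (286,195) and white ones at (313,212) and (348,217). The holder is at (200,157). In the top view they are at (288,188), (318,187), (345,172) and (195,205). Next I'll measure them.

```bash
cat >> h.py <<'E'
def cloud(n,tag):
    z=np.load(f'pics/{tag}.npz'); d=z['d']; P=eyes.camera_params(n)
    v,u=np.mgrid[:384,:512]
    c=np.stack([(u-P['cx'])/P['fx']*d,(v-P['cy'])/P['fy']*d,d,np.ones_like(d)],-1)
    if n=='wrist':
        from scipy.spatial.transform import Rotation as R
        T=np.eye(4);T[:3,:3]=R.from_euler('xyz',z['rot'],degrees=True).as_matrix();T[:3,3]=z['pos']
        M=T@P['mount']
    else: M=np.linalg.inv(P['extrinsics'])
    w=(c@M.T)[...,:3]; w[d<=0]=np.nan
    return z['p'],w
E
python3 - <<'E'
from h import *
p,w=cloud('top','top0')
for n,(a,b,c,e) in dict(pink=(278,172,300,205),A=(306,176,332,200),B=(332,155,358,192),holder=(170,180,220,232)).items():
    s=w[b:e,a:c].reshape(-1,3); s=s[np.isfinite(s[:,2])]
    z=s[:,2]; print(n,np.percentile(z,[1,50,90,99]).round(4))
    zt=np.percentile(z,97)
    t=s[abs(z-zt)<.012]; print(len(t),t.mean(0).round(4),cv2.minAreaRect((t[:,:2]*1000).astype(np.float32)), zt)
im=cv2.imread('pics/top0.png'); a=cv2.resize(im[150:240,160:370],None,fx=3.8,fy=3.8,interpolation=cv2.INTER_CUBIC); cv2.imwrite('pics/t1.png',a)
im=cv2.imread('pics/scene0.png'); a=cv2.resize(im[120:250,170:370],None,fx=4,fy=4,interpolation=cv2.INTER_CUBIC); cv2.imwrite('pics/s1.png',a)
E
```

```text
pink [-0.0048  0.0016  0.1003  0.1048]
126 [ 0.5894 -0.0775  0.1007] ((589.75634765625, -77.95940399169922), (44.94554901123047, 24.718814849853516), 9.738459587097168) 0.1031213498826902
A [-0.0053  0.003   0.1005  0.1049]
131 [ 0.5832 -0.1656  0.1002] ((583.5192260742188, -166.0275115966797), (25.479228973388672, 44.01768493652344), 0.1846930831670761) 0.1028404252426935
B [-0.0046  0.0038  0.1293  0.1328]
213 [ 0.6126 -0.2517  0.1288] ((613.4630737304688, -252.22613525390625), (57.162498474121094, 32.31732177734375), 1.2188464403152466) 0.1316184404591987
holder [-0.005   0.0035  0.0757  0.1022]
196 [0.5771 0.217  0.0979] ((580.9563598632812, 217.6650848388672), (53.796993255615234, 57.243980407714844), 15.280411720275879) 0.09927889037524479
```

View pics/t1.png

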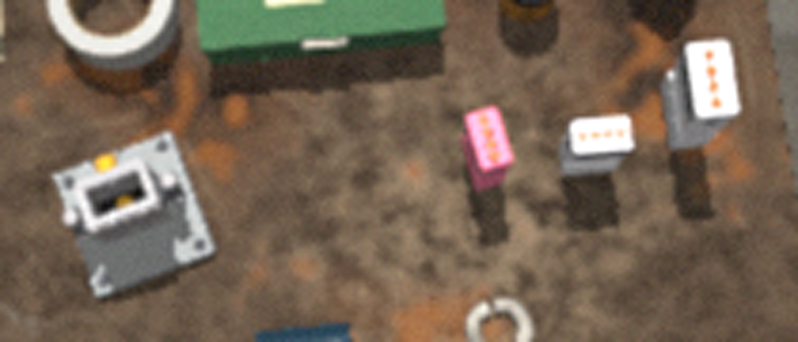

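View pics/s1.png

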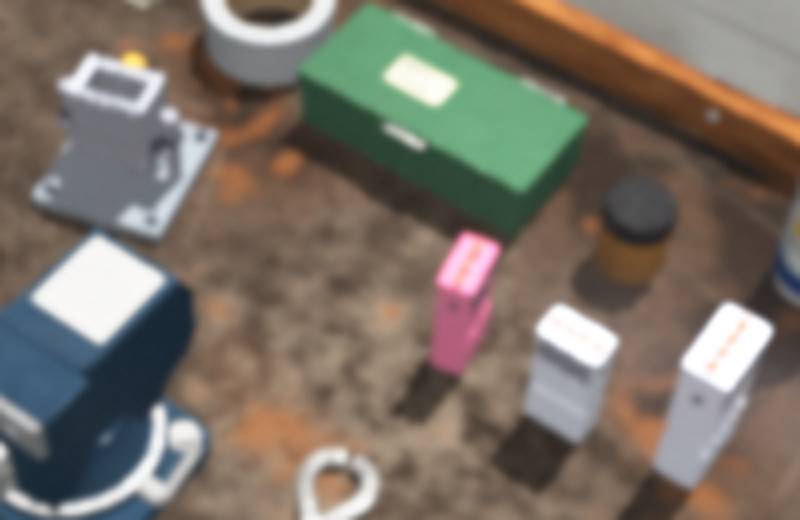

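A is the target: white, about 25x44x100 mm, near (0.583,-0.166), yaw about 0. B is larger. The holder is near (0.578,0.217) with yaw about 15° and its rim near z 0.10. Before moving I'll check obstacle heights.

Run:
```python
from h import *
W=[]
for n in ['top','scene']:
    p,w=cloud(n,n+'0'); s=w.reshape(-1,3); W.append(s[np.isfinite(s[:,2])])
s=np.vstack(W)
print('z max (cm): rows x from .8 down, cols y from .7 to -.4')
ys=np.arange(.7,-.4,-.05)
print('      ',' '.join(f'{y*100:4.0f}' for y in ys))
for x in np.arange(.8,.05,-.05):
    r=[]
    for y in ys:
        m=(abs(s[:,0]-x)<.025)&(abs(s[:,1]-y)<.025)
        r.append(f'{np.percentile(s[m,2],99)*100:4.0f}' if m.sum() else '   .')
    print(f'{x:.2f}  ',' '.join(r))
```

```text
z max (cm): rows x from .8 down, cols y from .7 to -.4
         70   65   60   55   50   45   40   35   30   25   20   15   10    5   -0   -5  -10  -15  -20  -25  -30  -35
0.80     22   33   35   45   57   65   65   65   65    5    5    6    6    6    6    6    1    1   18   22   18    0
0.75     23   32   32   44   55   65   65   65   64    5    5    6    6    6    6    6    7    7    1   18    1    0
0.70     30   31   31   31   31   31   31   31   30    5    5    6    6    6    6    6    7    7    1    1    1    0
0.65      1    1   18    2    1    1    1    1    1    1    2    1    1    1    1    1    1    1    1   13    0    1
0.60      .   24   23   22   15    1    1    1    1   10   10    8    1    1    1   10   10   10   10   13    1    1
0.55     27   28   28   26   22    1    1    1    0   10   10    5    1    1    1   10   10   10   10    1    1    0
0.50     28   29   29   28   26    1    1    1    1    2    2    0    1    0    1    1    1    1    1    1    1    0
0.45     24   29   29   29   27    1    1    1    1    1    1    2   14   14    1    1    1    1    1    1    1    0
0.40     17   25   29   28   26    1    1    1    1    4    4    5   15   15    5    1    2    1    1    1    1    1
0.35      4   17    1   14   14    1    1    1    2    4    4   16   16   16    4    1    2    2    2    1    1    0
0.30      4    2    1    1    1    1    1    1    2    1    1   16   16   16    3    1    2    1    2    1    1    1
0.25      4    4    1    1    1    1    1    1    1    2    1   16   16   16    1    1    1    1    1    1    1    0
0.20      1    1    1   41   41    1    0    1    0    0    1   16   16   16    1    1    0    0    1    0    1    1
0.15    -64    .   35   29   40    .    .    .    .    .    .   15   15   10    1    1    1    1    .    .    .    .
0.10    -90  -89  -89  -90  -89  -89  -89  -89  -90  -89  -81    1    1   63   64   61   17    1  -81  -90  -90  -89
```

Request:
{"fn": "drive_tool", "kwargs": {"plan": [[1,[0,-0.05,0.01],-6],[1,[0,-0.05,0.01],-6],[1,[0.02,-0.05,0.01],-6],[1,[0.04,-0.05,0.01],-6],[1,[0.045,-0.05,0.0],-6],[1,[0.06,-0.02,0],-6],[1,[0.06,-0.01,0],-6],[1,[0.06,-0.01,-0.01],-6],[1,[0.06,-0.01,-0.02],-6],[1,[0.04,-0.01,-0.02],-6]]}}

```text
time: 1.4
ee_pos: [0.5233, 0.226, 0.242]
tcp_rot: [-180.0, 0.0, 104.7]
wrist_force: [0.6, 0.4, 0.1]
opening: 0.0854
```

Request:
{"fn": "drive_tool", "kwargs": {"plan": [[1,[0.05,-0.004,-0.01],0],[1,[0,0,0],0]]}}

```text
time: 1.65
ee_pos: [0.573, 0.2219, 0.2295]
tcp_rot: [-179.7, 0.0, 104.8]
wrist_force: [-0.0, 0.4, 0.0]
opening: 0.085
```

Run:
```python
from h import *
o=monitor.get_obs(); print(o['time'],o['ee_pos'],o['tcp_rot'],o['q'])
grab('wrist','wh')
```

```text
1.65 [0.5730195  0.22192272 0.22946327] [-1.79708076e+02  4.53018179e-02  1.04823840e+02] [ 2.11761592e+01  1.39303277e+01  1.75757720e+01  9.39405885e+01
 -1.27241794e-02  9.63524669e+01]
```

View pics/wh.png

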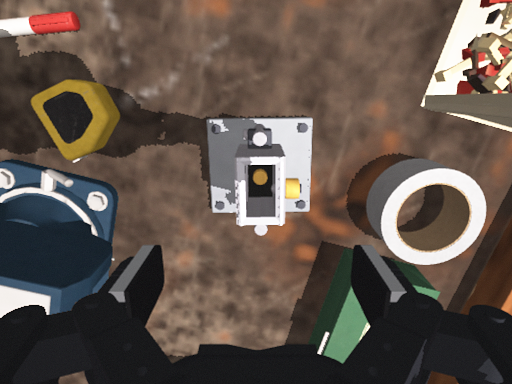

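The wrist view shows the rim at about (236-285, 160-225), the socket at (247-273, 165-217), and the ball housing at right (292,188), which is +x. Now I'll measure the rim and socket precisely.

Run:
```python
from h import *
p,w=cloud('wrist','wh')
s=w[130:245,200:325]; z=s[...,2]
print(np.histogram(z[np.isfinite(z)],bins=np.arange(-.01,.13,.005)))
zr=np.nanpercentile(z[z>.08],50); print('rim z',zr)
m=(abs(w[...,2]-zr)<.006); m[:130]=0;m[245:]=0;m[:,:200]=0;m[:,325:]=0
t=w[m]; print(m.sum(),t.mean(0)); print('top rect',cv2.minAreaRect((t[:,:2]*1000).astype(np.float32)))
# plate
pl=(abs(w[...,2]-.012)<.005);pl[:105]=0;pl[225:]=0;pl[:,:195]=0;pl[:,325:]=0
# socket hole: inner contour of rim mask
mm=(m*255).astype(np.uint8); cs,h=cv2.findContours(mm,cv2.RETR_CCOMP,cv2.CHAIN_APPROX_NONE)
for c,hh in zip(cs,h[0]):
    if cv2.contourArea(c)>100:
        q=c[:,0]; 
        P=eyes.camera_params('wrist'); 
        from scipy.spatial.transform import Rotation as R
        zz=np.load('pics/wh.npz');T=np.eye(4);T[:3,:3]=R.from_euler('xyz',zz['rot'],degrees=True).as_matrix();T[:3,3]=zz['pos'];M=T@P['mount']
        r=np.stack([(q[:,0]-P['cx'])/P['fx'],(q[:,1]-P['cy'])/P['fy'],np.ones(len(q))],-1)@M[:3,:3].T
        X=M[:3,3]+r*((zr-M[2,3])/r[:,2])[:,None]
        print('hole' if hh[3]>=0 else 'outer',cv2.contourArea(c),cv2.minAreaRect(q.astype(np.float32)),cv2.minAreaRect((X[:,:2]*1000).astype(np.float32)))
im=cv2.imread('pics/wh.png')[100:250,185:335]; o=im.copy(); o[m[100:250,185:335]]=(0,0,255)
cv2.imwrite('pics/wh_c.png',cv2.resize(np.hstack([im,o]),None,fx=2.6,fy=2.6,interpolation=cv2.INTER_NEAREST))
```

```text
(array([   0, 1537, 3726,    3, 4092,  174,    0,    0,    7,   17,  221,
        512,  139,  238,  352,  129,  137,  125,  400,  176,  267, 1270,
        786,    0,    0,    0,    0,    0]), array([-0.01 , -0.005,  0.   ,  0.005,  0.01 ,  0.015,  0.02 ,  0.025,
        0.03 ,  0.035,  0.04 ,  0.045,  0.05 ,  0.055,  0.06 ,  0.065,
        0.07 ,  0.075,  0.08 ,  0.085,  0.09 ,  0.095,  0.1  ,  0.105,
        0.11 ,  0.115,  0.12 ,  0.125,  0.13 ]))
rim z 0.09809440227655164
2217 [0.57919568 0.21934385 0.09881872]
top rect ((582.9603271484375, 218.92796325683594), (54.81521224975586, 58.51091766357422), 15.4022855758667)
outer 3583.0 ((268.193603515625, 190.2451629638672), (70.12808990478516, 65.804443359375), 88.56790161132812) ((582.68115234375, 218.65591430664062), (53.919776916503906, 60.548423767089844), 15.721200942993164)
hole 1567.0 ((260.0, 190.0), (52.0, 32.0), 90.0) ((576.0203857421875, 217.96405029296875), (25.992290496826172, 45.059120178222656), 15.821290969848633)
```

View pics/wh_c.png

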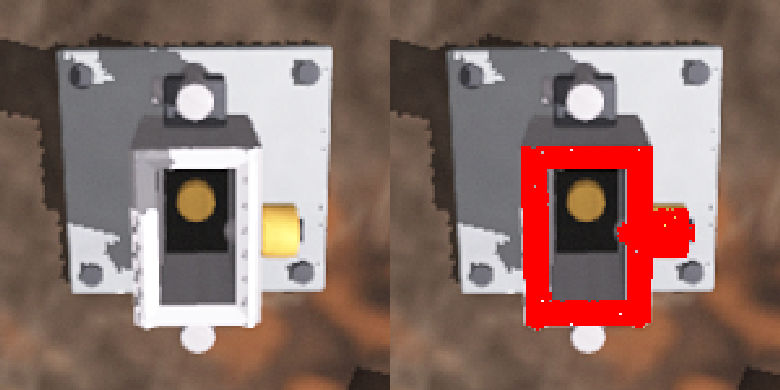

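```bash
cat >> h.py <<'E'
def ray(tag,px,zp):
    from scipy.spatial.transform import Rotation as R
    zz=np.load(f'pics/{tag}.npz');P=eyes.camera_params('wrist');T=np.eye(4);T[:3,:3]=R.from_euler('xyz',zz['rot'],degrees=True).as_matrix();T[:3,3]=zz['pos'];M=T@P['mount']
    q=np.atleast_2d(px).astype(float)
    r=np.stack([(q[:,0]-P['cx'])/P['fx'],(q[:,1]-P['cy'])/P['fy'],np.ones(len(q))],-1)@M[:3,:3].T
    return M[:3,3]+r*((zp-M[2,3])/r[:,2])[:,None]
E
python3 - <<'E'
from h import *
p,w=cloud('wrist','wh')
m=np.zeros((384,512),bool); m[158:224,236:284]=1; m[166:217,245:276]=0
z=w[m][:,2]; z=z[z>.09]; zr=np.median(z); print('rim',zr,np.percentile(z,[5,25,75,95]))
pz=w[105:215,200:318,2]; pz=pz[(pz>.008)&(pz<.017)]; print('plate z',np.median(pz)); bz=w[240:245,180:300,2]; print('bench',np.nanmedian(bz))
mk=(abs(w[...,2]-zr)<.006)&(np.mgrid[:384,:512][0]>130)&(np.mgrid[:384,:512][0]<245)
# row-wise left edge and right edge outside housing rows; edges subpixel by mean
def edges(mask,rows,c0,c1):
    L=[];Rr=[]
    for v in rows:
        k=np.where(mask[v,c0:c1])[0]+c0; L.append((k.min()-.5,v));Rr.append((k.max()+.5,v))
    return np.array(L),np.array(Rr)
def edgesv(mask,cols,r0,r1):
    t,b=edges(mask.T,cols,r0,r1); return t[:,::-1],b[:,::-1]
def cen(L,Rr,t,b,zp):
    import math
    res=[]
    o=[ray('wh',e,zp)[:,:2] for e in (L,Rr,t,b)]
    a=np.radians(15)
    for it in range(3):
        # yaw from L/R edges (run along holder y)
        an=[]
        for e in o[:2]:
            d=np.polyfit(e[:,1],e[:,0],1)[0]; an.append(-np.degrees(np.arctan(d)))
        for e in o[2:]:
            d=np.polyfit(e[:,0],e[:,1],1)[0]; an.append(np.degrees(np.arctan(d)))
    a=np.radians(np.median(an)); ex=np.array([np.cos(a),np.sin(a)]); ey=np.array([-ex[1],ex[0]])
    xs=[np.median(e@ex) for e in o[:2]]; ys=[np.median(e@ey) for e in o[2:]]
    c=ex*np.mean(xs)+ey*np.mean(ys)
    print('yaws',np.round(an,2),'size',abs(xs[1]-xs[0]),abs(ys[1]-ys[0]),'centre',c)
L,_=edges(mk,range(160,222),220,262); _,R2=edges(mk,list(range(160,174))+list(range(203,222)),262,300)
t,b=edgesv(mk,range(240,282),140,240)
cen(L,R2,t,b,zr)
# hole edges at rim (inner)
nm=~mk
Li,Ri=edges(nm,list(range(170,178))+list(range(202,212)),240,281)
ti,bi=edgesv(nm,range(250,268),158,223)
cen(Li,Ri,ti,bi,zr)
# plate by colour depth above bench
pm=(w[...,2]>.008)
L,R2=edges(pm,range(125,150),195,325); 
t,_=edgesv(pm,list(range(220,245))+list(range(275,305)),100,160); _,b=edgesv(pm,list(range(214,228))+list(range(294,308)),150,235)
cen(L,R2,t,b,.012)
E
```

```text
rim 0.09994983431989635 [0.09726252 0.09871539 0.10079381 0.10183132]
plate z 0.01279885578923981
bench 0.00046259086674543815
yaws [15.82 15.29 16.44 15.24] size 0.040520548996575645 0.05896589478133652 centre [0.57607607 0.21798714]
yaws [16.88 15.8  14.9  14.95] size 0.024906792505291042 0.043632811003612396 centre [0.5759849  0.21852024]
yaws [15.87 14.24 15.76 15.71] size 0.1095934312668011 0.10372933033807874 centre [0.57634447 0.21734886]
```

Request:
{"fn": "drive_tool", "kwargs": {"plan": [[1,[0,-0.04,0],-2],[1,[0.001,-0.05,0],-2],[1,[0.001,-0.05,0],-2],[1,[0.001,-0.05,0],-2],[1,[0.001,-0.05,0],-2],[1,[0.001,-0.05,0],-2],[1,[0.001,-0.05,0],-2],[1,[0.001,-0.035,0],-1],[1,[0.001,-0.013,0],0],[1,[0,0,0],0]]}}

```text
time: 2.95
ee_pos: [0.5789, -0.1648, 0.234]
tcp_rot: [180.0, -0.0, 89.9]
wrist_force: [-0.0, 0.4, -0.8]
opening: 0.0855
```

Run:
```python
from h import *
o=monitor.get_obs(); print(o['time'],o['ee_pos'],o['tcp_rot'],o['q'])
grab('wrist','wm')
p,w=cloud('wrist','wm')
z=w[...,2]; xy=(abs(w[...,0]-.583)<.03)&(abs(w[...,1]+.166)<.04)
zt=z[xy&(z>.085)]; print(np.percentile(zt,[5,25,50,75,95]),len(zt))
```

```text
2.95 [ 0.57885457 -0.16484567  0.23397073] [ 1.79964112e+02 -3.28661157e-03  8.99323118e+01] [-1.59015043e+01  1.18582590e+01  1.56285141e+01  9.37366251e+01
  1.29540147e-02  7.41661887e+01]
[0.1005924  0.28903572 0.29412492 0.29787393 0.30289493] 11697
```

View pics/wm.png

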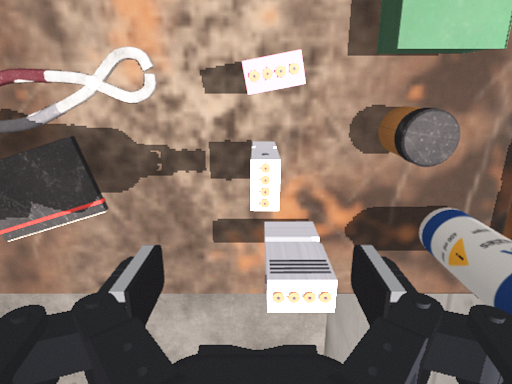

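Magazine A's top is at px (250-281, 157-211). B is below it at (300,295) and the pink one is above at (273,72).

Run:
```python
from h import *
p,w=cloud('wrist','wm')
m=(abs(w[...,2]-.100)<.007); m[:145]=0;m[222:]=0;m[:,:235]=0;m[:,300:]=0
print(m.sum(),'topz',np.median(w[m][:,2]))
cs,_=cv2.findContours((m*255).astype(np.uint8),cv2.RETR_EXTERNAL,cv2.CHAIN_APPROX_NONE)
c=max(cs,key=cv2.contourArea)[:,0]; print(c.min(0),c.max(0))
X=ray('wm',c,.100)[:,:2]*1000
print(cv2.minAreaRect(X.astype(np.float32)))
rows=range(162,207); L=np.array([(np.where(m[v])[0].min()-.5,v) for v in rows]);R=np.array([(np.where(m[v])[0].max()+.5,v) for v in rows])
for e in (L,R):
    q=ray('wm',e,.1); f=np.polyfit(q[:,1],q[:,0],1); print('yaw',-np.degrees(np.arctan(f[0])),'x at yc',np.polyval(f,-.166))
cols=range(254,278)
for s,fn in ((-.5,np.min),(.5,np.max)):
    q=ray('wm',np.array([(u,fn(np.where(m[:,u])[0])+s) for u in cols]),.1); print('y edge',q[:,1].mean())
im=cv2.imread('pics/wm.png')[130:230,210:320]; o=im.copy(); o[m[130:230,210:320]]=(0,0,255)
cv2.imwrite('pics/wm_c.png',cv2.resize(np.hstack([im,o]),None,fx=3.5,fy=3.5,interpolation=cv2.INTER_NEAREST))
```

```text
1555 topz 0.1009401371245523
[251 158] [280 210]
((585.7642822265625, -165.04135131835938), (44.88197326660156, 23.826309204101562), 89.62235260009766)
yaw -0.4037545523479927 x at yc 0.5734311020142373
yaw -0.6189293274333313 x at yc 0.5976955928801769
y edge -0.14228743413532216
y edge -0.18787124027637794
```

View pics/wm_c.png

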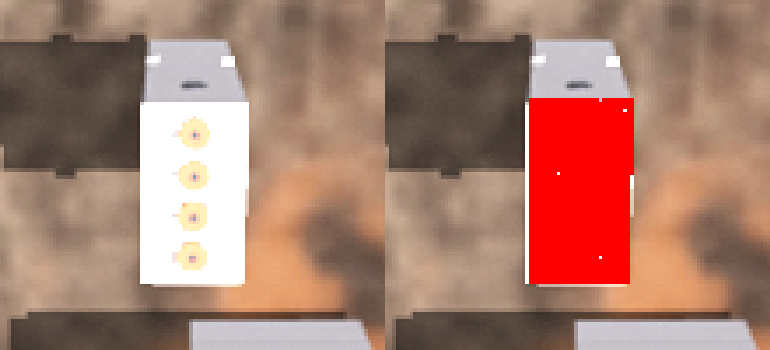

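Request:
{"fn": "drive_tool", "kwargs": {"plan": [[1,[0.0066,-0.0009,-0.01],-0.5],[1,[0,0,-0.03],0],[1,[0,0,-0.03],0],[1,[0,0,-0.03],0],[1,[0,0,0],0],[1,[0,0,0],0]]}}

```text
time: 3.75
ee_pos: [0.5862, -0.1655, 0.1344]
tcp_rot: [179.9, 0.0, 89.5]
wrist_force: [-0.4, -0.8, -0.2]
opening: 0.0853
```

Request:
{"fn": "drive_tool", "kwargs": {"plan": [[1,[-0.0007,-0.0002,-0.015],0],[1,[0,0,-0.015],0],[1,[0,0,-0.015],0],[1,[0,0,-0.003],0],[1,[0,0,0],0],[1,[0,0,0],0]], "grip_force": 50}}

```text
time: 4.5
ee_pos: [0.5853, -0.1663, 0.086]
tcp_rot: [180.0, 0.0, 89.4]
wrist_force: [0.3, 0.2, -0.6]
opening: 0.0853
```

Request:
{"fn": "drive_tool", "kwargs": {"plan": [[0.2,[0,0,0],0],[0.2,[0,0,0],0],[0,[0,0,0],0],[0,[0,0,0],0],[0,[0,0,0],0],[0,[0,0,0],0],[0,[0,0,0],0]], "grip_force": 50}}

```text
time: 5.38
ee_pos: [0.5851, -0.1662, 0.0856]
tcp_rot: [180.0, 0.0, 89.4]
wrist_force: [1.4, -0.1, 2.7]
opening: 0.0236
```

Held at 23.6 mm. Next I'll lift and look.

Request:
{"fn": "drive_tool", "kwargs": {"plan": [[0,[0,0,0.01],0],[0,[0,0,0.03],0],[0,[0,0,0.03],0],[0,[0,0,0.04],0],[0,[0,0,0.03],0],[0,[0,0,0.01],0],[0,[0,0,0],0],[0,[0,0,0],0]]}}

```text
time: 6.38
ee_pos: [0.5846, -0.1661, 0.2337]
tcp_rot: [-179.9, -0.0, 89.4]
wrist_force: [0.1, 0.2, -2.8]
opening: 0.0236
```

Run:
```python
from h import *
o=monitor.get_obs(); print(o['time'],o['ee_pos'],o['tcp_rot'],o['wrist_force'],o['opening'])
grab('wrist','wl')
grab('scene','sl')
im=cv2.imread('pics/sl.png'); cv2.imwrite('pics/sl_c.png',cv2.resize(im[60:260,220:420],None,fx=3,fy=3,interpolation=cv2.INTER_CUBIC))
```

```text
6.375 [ 0.58460429 -0.16606902  0.23366912] [-1.79861609e+02 -3.69963644e-02  8.94418890e+01] [ 0.0513751   0.17350921 -2.81897608] 0.023571450626173048
```

View pics/wl.png

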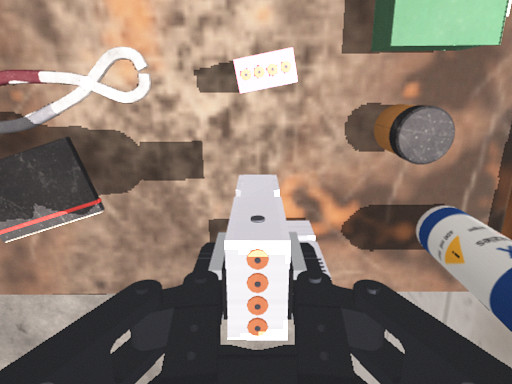

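View pics/sl_c.png

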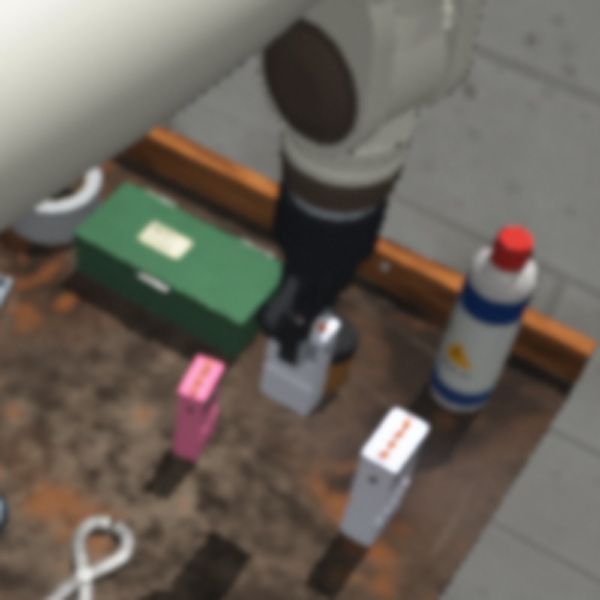

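Run:
```python
from h import *
im=cv2.imread('pics/wl.png'); cv2.imwrite('pics/wl_c.png',cv2.resize(im[165:355,190:325],None,fx=3.1,fy=3.1,interpolation=cv2.INTER_NEAREST))
p,w=cloud('wrist','wl')
zt=.23367+.0144
print('top z by depth',np.nanmedian(w[260:330,232:240,2]),'expect',zt)
for c in [(226,243),(288,243),(226,338),(288,338)]: print(c,ray('wl',c,zt)-np.load('pics/wl.npz')['pos'])
```

```text
top z by depth 0.24880454396923002 expect 0.24806999999999998
(226, 243) [[-0.01120676  0.02142551  0.01440088]]
(288, 243) [[0.01150139 0.02123547 0.01440088]]
(226, 338) [[-0.01281515 -0.0210192   0.01440088]]
(288, 338) [[ 0.01228664 -0.02120497  0.01440088]]
```

View pics/wl_c.png

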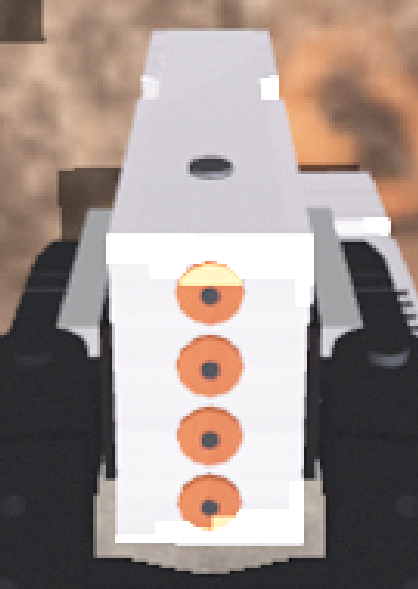

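Request:
{"fn": "drive_tool", "kwargs": {"plan": [[0,[0,0.02,0.005],1],[0,[0,0.04,0.005],2],[0,[-0.001,0.05,0],2],[0,[-0.001,0.05,0],2],[0,[-0.001,0.05,0],2],[0,[-0.001,0.05,0],2],[0,[-0.001,0.05,0],2],[0,[-0.001,0.04,0],2],[0,[-0.001,0.025,0],1],[0,[-0.0005,0.008,0],0]]}}

```text
time: 7.72
ee_pos: [0.5767, 0.219, 0.2451]
tcp_rot: [-180.0, -0.0, 105.6]
wrist_force: [-1.2, -0.1, -3.2]
opening: 0.0233
```

Request:
{"fn": "drive_tool", "kwargs": {"plan": [[0,[0,0,0],0],[0,[0,0,0],0],[0,[0,0,0],0]]}}

```text
time: 8.1
ee_pos: [0.5776, 0.2159, 0.2456]
tcp_rot: [180.0, 0.0, 105.4]
wrist_force: [0.0, -0.3, -3.9]
opening: 0.0235
```

Request:
{"fn": "drive_tool", "kwargs": {"plan": [[0,[-0.0014,0.0016,-0.01],0.2],[0,[0,0,-0.015],0],[0,[0,0,-0.01],0],[0,[0,0,-0.005],0],[0,[0,0,0],0],[0,[0,0,0],0],[0,[0,0,0],0]]}}

```text
time: 8.98
ee_pos: [0.5763, 0.2185, 0.2059]
tcp_rot: [180.0, -0.0, 105.6]
wrist_force: [0.2, -0.4, -3.3]
opening: 0.0232
```

Run:
```python
from h import *
o=monitor.get_obs(); print(o['time'],o['ee_pos'],o['tcp_rot'],o['wrist_force'],o['opening'],o['qd'].round(2))
grab('wrist','wi')
im=cv2.imread('pics/wi.png'); cv2.imwrite('pics/wi_c.png',cv2.resize(im[100:355,160:360],None,fx=2.3,fy=2.3,interpolation=cv2.INTER_NEAREST))
```

```text
8.975 [0.57631154 0.21850227 0.20592095] [ 1.79953332e+02 -3.14222302e-03  1.05643148e+02] [ 0.23428203 -0.3975543  -3.32769953] 0.023221954405644264 [-0.   -0.01 -0.14 -0.03 -0.01  0.02]
```

View pics/wi_c.png

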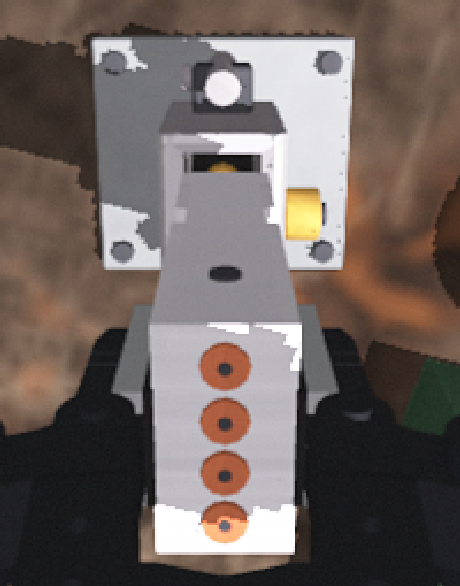

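Run:
```python
from h import *
im=cv2.imread('pics/wi.png'); cv2.imwrite('pics/wi_d.png',cv2.resize(im[145:205,220:300],None,fx=9,fy=9,interpolation=cv2.INTER_NEAREST))
```

```text
(no output)
```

View pics/wi_d.png

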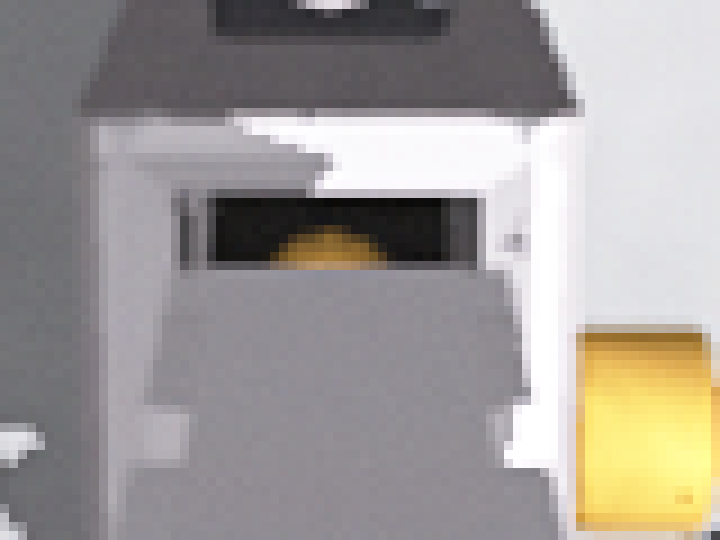

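Request:
{"fn": "drive_tool", "kwargs": {"plan": [[0,[-0.0001,-0.001,-0.005],0],[0,[0,0,-0.005],0],[0,[0,0,-0.005],0],[0,[0,0,-0.003],0],[0,[0,0,0],0],[0,[0,0,0],0],[0,[0,0,0],0]]}}

```text
time: 9.9
ee_pos: [0.5761, 0.2175, 0.1876]
tcp_rot: [180.0, -0.0, 105.6]
wrist_force: [0.5, -0.8, -3.1]
opening: 0.0238
```

Request:
{"fn": "drive_tool", "kwargs": {"plan": [[0,[0,0,0],0]]}}

```text
time: 10.02
ee_pos: [0.5761, 0.2175, 0.1875]
tcp_rot: [180.0, -0.0, 105.6]
wrist_force: [1.0, 0.6, -2.7]
opening: 0.0234
```

Aligned at (0.5761, 0.2175). I'll go in gently.

Request:
{"fn": "drive_tool", "kwargs": {"plan": [[0,[0,0,-0.002],0],[0,[0,0,-0.002],0],[0,[0,0,-0.002],0],[0,[0,0,-0.002],0],[0,[0,0,0],0]]}}

```text
time: 10.65
ee_pos: [0.5759, 0.2174, 0.1791]
tcp_rot: [-180.0, 0.0, 105.6]
wrist_force: [-0.8, -0.4, -3.5]
opening: 0.0233
```

Request:
{"fn": "drive_tool", "kwargs": {"plan": [[0,[0,0,-0.002],0],[0,[0,0,-0.0015],0],[0,[0,0,0],0]]}}

```text
time: 11.02
ee_pos: [0.5759, 0.2174, 0.1757]
tcp_rot: [-180.0, 0.0, 105.6]
wrist_force: [0.2, -0.6, -3.1]
opening: 0.0236
```

Request:
{"fn": "drive_tool", "kwargs": {"plan": [[0,[0,0,-0.001],0],[0,[0,0,-0.001],0],[0,[0,0,-0.001],0],[0,[0,0,0],0]]}}

```text
time: 11.52
ee_pos: [0.5755, 0.2172, 0.1731]
tcp_rot: [-180.0, 0.0, 105.6]
wrist_force: [-4.4, -2.7, 2.4]
opening: 0.0235
```

Request:
{"fn": "drive_tool", "kwargs": {"plan": [[0,[0,0,-0.001],0],[0,[0,0,-0.001],0],[0,[0,0,-0.001],0],[0,[0,0,0],0]]}}

```text
time: 12.02
ee_pos: [0.5756, 0.2172, 0.1699]
tcp_rot: [-179.9, 0.0, 105.6]
wrist_force: [-5.0, -2.3, 0.1]
opening: 0.0234
```

Request:
{"fn": "drive_tool", "kwargs": {"plan": [[0,[0,0,-0.001],0],[0,[0,0,-0.001],0],[0,[0,0,-0.001],0],[0,[0,0,0],0]]}}

```text
time: 12.52
ee_pos: [0.5756, 0.2172, 0.1666]
tcp_rot: [-179.9, 0.0, 105.6]
wrist_force: [-5.3, -1.9, -1.0]
opening: 0.0233
```

Request:
{"fn": "drive_tool", "kwargs": {"plan": [[0,[0,0,-0.002],0],[0,[0,0,-0.002],0],[0,[0,0,-0.002],0],[0,[0,0,-0.002],0],[0,[0,0,0],0]]}}

```text
time: 13.15
ee_pos: [0.5756, 0.2172, 0.1584]
tcp_rot: [-179.9, 0.0, 105.6]
wrist_force: [-4.1, -1.7, -2.9]
opening: 0.0236
```

Request:
{"fn": "drive_tool", "kwargs": {"plan": [[0,[0,0,-0.002],0],[0,[0,0,-0.002],0],[0,[0,0,-0.002],0],[0,[0,0,-0.002],0],[0,[0,0,0],0]]}}

```text
time: 13.78
ee_pos: [0.5756, 0.2172, 0.1504]
tcp_rot: [-179.9, 0.0, 105.6]
wrist_force: [-4.8, -1.9, -2.6]
opening: 0.0238
```

Request:
{"fn": "drive_tool", "kwargs": {"plan": [[0,[0,0,-0.002],0],[0,[0,0,-0.002],0],[0,[0,0,-0.002],0],[0,[0,0,0],0]]}}

```text
time: 14.28
ee_pos: [0.5755, 0.2172, 0.1444]
tcp_rot: [-179.9, 0.0, 105.6]
wrist_force: [-5.6, -2.8, -2.3]
opening: 0.0235
```

Request:
{"fn": "drive_tool", "kwargs": {"plan": [[0,[0,0,-0.0015],0],[0,[0,0,-0.0015],0],[0,[0,0,-0.0015],0],[0,[0,0,0],0]]}}

```text
time: 14.78
ee_pos: [0.5755, 0.2172, 0.1402]
tcp_rot: [-179.9, 0.0, 105.6]
wrist_force: [-6.5, -2.9, -0.8]
opening: 0.0237
```

Request:
{"fn": "drive_tool", "kwargs": {"plan": [[0,[0,0,-0.001],0],[0,[0,0,-0.001],0],[0,[0,0,-0.001],0],[0,[0,0,0],0]]}}

```text
time: 15.28
ee_pos: [0.5755, 0.2172, 0.1377]
tcp_rot: [-180.0, 0.0, 105.6]
wrist_force: [-7.5, -3.2, 2.3]
opening: 0.0235
```

Request:
{"fn": "drive_tool", "kwargs": {"plan": [[0,[0,0,-0.001],0],[0,[0,0,-0.001],0],[0,[0,0,0],0]]}}

```text
time: 15.65
ee_pos: [0.5756, 0.2172, 0.1355]
tcp_rot: [-179.9, 0.0, 105.6]
wrist_force: [-6.0, -2.6, 1.6]
opening: 0.0232
```

The pin is now pushing (about +5 N net change). I'll continue in 1 mm steps and watch for the sideways force to drop.

Request:
{"fn": "drive_tool", "kwargs": {"plan": [[0,[0,0,-0.001],0],[0,[0,0,-0.001],0],[0,[0,0,0],0]]}}

```text
time: 16.02
ee_pos: [0.5756, 0.2172, 0.133]
tcp_rot: [-179.9, 0.0, 105.6]
wrist_force: [-5.2, -2.7, -2.1]
opening: 0.0233
```

Request:
{"fn": "drive_tool", "kwargs": {"plan": [[0,[0,0,-0.001],0],[0,[0,0,0],0]]}}

```text
time: 16.27
ee_pos: [0.5759, 0.2173, 0.1324]
tcp_rot: [-180.0, 0.0, 105.6]
wrist_force: [-3.9, -2.5, 0.3]
opening: 0.0234
```

Request:
{"fn": "drive_tool", "kwargs": {"plan": [[0,[0,0,-0.001],0],[0,[0,0,0],0]]}}

```text
time: 16.52
ee_pos: [0.5762, 0.2174, 0.1318]
tcp_rot: [180.0, 0.0, 105.6]
wrist_force: [-3.7, -2.7, 2.2]
opening: 0.0237
```

Request:
{"fn": "drive_tool", "kwargs": {"plan": [[0,[0,0,-0.0005],0],[0,[0,0,0],0]]}}

```text
time: 16.77
ee_pos: [0.5762, 0.2174, 0.1315]
tcp_rot: [180.0, 0.0, 105.6]
wrist_force: [-4.0, -3.8, 4.4]
opening: 0.0236
```

Request:
{"fn": "drive_tool", "kwargs": {"plan": [[0,[0,0,-0.0005],0],[0,[0,0,0],0]]}}

```text
time: 17.02
ee_pos: [0.5762, 0.2174, 0.131]
tcp_rot: [179.9, 0.0, 105.6]
wrist_force: [-4.1, -3.6, 4.3]
opening: 0.0232
```

Request:
{"fn": "drive_tool", "kwargs": {"plan": [[0,[0,0,-0.0005],0],[0,[0,0,0],0]]}}

```text
time: 17.27
ee_pos: [0.5762, 0.2174, 0.1305]
tcp_rot: [179.9, 0.0, 105.6]
wrist_force: [-5.0, -2.9, 4.8]
opening: 0.0239
```

Request:
{"fn": "drive_tool", "kwargs": {"plan": [[0,[0,0,-0.0005],0],[0,[0,0,0],0]]}}

```text
time: 17.52
ee_pos: [0.5762, 0.2174, 0.13]
tcp_rot: [179.9, 0.0, 105.6]
wrist_force: [-4.2, -2.6, 4.0]
opening: 0.0234
```

Request:
{"fn": "drive_tool", "kwargs": {"plan": [[0,[0,0,-0.0005],0],[0,[0,0,0],0]]}}

```text
time: 17.77
ee_pos: [0.5762, 0.2174, 0.1298]
tcp_rot: [179.9, 0.0, 105.6]
wrist_force: [-4.6, -3.1, 6.8]
opening: 0.0232
```

Request:
{"fn": "drive_tool", "kwargs": {"plan": [[0,[0,0,-0.0005],0],[0,[0,0,0],0]]}}

```text
time: 18.02
ee_pos: [0.5763, 0.2174, 0.1297]
tcp_rot: [179.9, 0.0, 105.6]
wrist_force: [-5.9, -3.1, 9.1]
opening: 0.0231
```

Request:
{"fn": "drive_tool", "kwargs": {"plan": [[0,[0,0,-0.0005],0],[0,[0,0,0],0]]}}

```text
time: 18.27
ee_pos: [0.5763, 0.2174, 0.1296]
tcp_rot: [179.9, -0.0, 105.6]
wrist_force: [-6.3, -4.4, 12.9]
opening: 0.0234
```

Request:
{"fn": "drive_tool", "kwargs": {"plan": [[0,[0,0,0.0008],0],[0,[0,0,0],0],[0.6,[0,0,0],0],[0.6,[0,0,0],0],[0.6,[0,0,0],0],[0.6,[0,0,0],0]]}}

```text
time: 19.02
ee_pos: [0.5761, 0.2175, 0.1286]
tcp_rot: [180.0, -0.0, 105.6]
wrist_force: [-0.1, 0.7, -0.6]
opening: 0.0511
```

Run:
```python
from h import *
o=monitor.get_obs(); print(o['time'],o['ee_pos'],o['wrist_force'],o['opening'])
grab('wrist','wr')
p,w=cloud('wrist','wr')
print('top z',np.nanmedian(w[260:320,245:270,2]))
```

```text
19.025 [0.57611006 0.21751063 0.12859944] [-0.10925177  0.69029374 -0.58929626] 0.051149809672470535
top z 0.1489846863151641
```

View pics/wr.png

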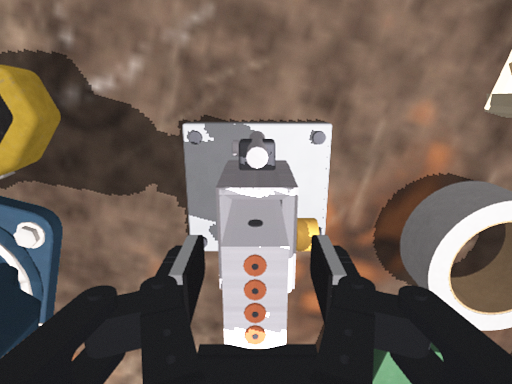

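Request:
{"fn": "drive_tool", "kwargs": {"plan": [[0.6,[0,0,0.005],0],[0.6,[0,0,0.015],0],[0.6,[0,0,0.03],0],[0.6,[0,0,0.04],0],[0.6,[0,0,0.015],0],[0.6,[0,0,0],0],[0.6,[0,0,0],0]]}}

```text
time: 19.95
ee_pos: [0.5758, 0.2173, 0.2323]
tcp_rot: [-179.9, 0.0, 105.6]
wrist_force: [-0.5, 0.8, 0.5]
opening: 0.0513
```

Run:
```python
from h import *
o=monitor.get_obs(); print(o['time'],o['ee_pos'],o['wrist_force'],o['opening'])
grab('wrist','wf'); grab('top','tf')
p,w=cloud('wrist','wf')
z=w[...,2]; m=(np.hypot(w[...,0]-.576,w[...,1]-.218)<.045)
print(np.histogram(z[m],bins=np.arange(.08,.17,.004)))
t=m&(z>.135)&(z<.16); print('top z',np.percentile(z[t],[10,50,90]), w[t].mean(0))
r=m&(abs(z-.1)<.005); print('rim',np.median(z[r]))
cs,_=cv2.findContours((t*255).astype(np.uint8),cv2.RETR_EXTERNAL,cv2.CHAIN_APPROX_NONE)
c=max(cs,key=cv2.contourArea)[:,0]; print(c.min(0),c.max(0)); print(cv2.minAreaRect((ray('wf',c,np.median(z[t]))[:,:2]*1000).astype(np.float32)))
p,w=cloud('top','tf'); z=w[...,2]; m=(np.hypot(w[...,0]-.576,w[...,1]-.218)<.045); print('top cam',np.histogram(z[m],bins=np.arange(.08,.3,.01)))
```

```text
19.95 [0.57576431 0.21734179 0.23234079] [-0.54926239  0.7704139   0.48157299] 0.05129635158889768
(array([ 165,   39,   78,  159,  947,  556,   32,   33,   32,   34,   32,
         49,   49,   38,   53,   52, 1001, 1224,    0,    0,    0,    0]), array([0.08 , 0.084, 0.088, 0.092, 0.096, 0.1  , 0.104, 0.108, 0.112,
       0.116, 0.12 , 0.124, 0.128, 0.132, 0.136, 0.14 , 0.144, 0.148,
       0.152, 0.156, 0.16 , 0.164, 0.168]))
top z [0.14688164 0.14805757 0.14935201] [0.57488101 0.21967123 0.14777984]
rim 0.09932996541867747
[239 169] [275 234]
((575.0585327148438, 219.07464599609375), (23.969058990478516, 46.6161994934082), 15.677133560180664)
top cam (array([17, 20, 23,  3,  3,  3,  9,  1,  0,  0,  0,  0,  0,  0,  0,  0,  0,
        0,  0,  0,  0]), array([0.08, 0.09, 0.1 , 0.11, 0.12, 0.13, 0.14, 0.15, 0.16, 0.17, 0.18,
       0.19, 0.2 , 0.21, 0.22, 0.23, 0.24, 0.25, 0.26, 0.27, 0.28, 0.29]))
```

View pics/wf.png

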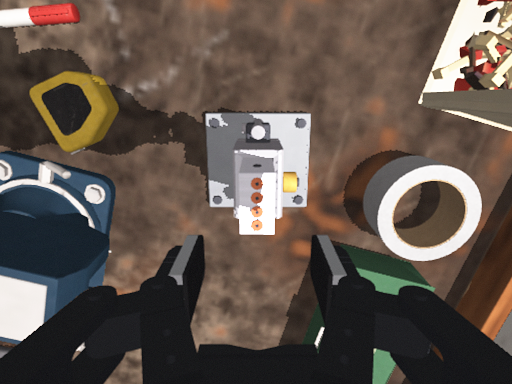

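Run:
```python
from h import *
a=np.radians(15.7); ex=np.array([np.cos(a),np.sin(a)]); ey=np.array([-ex[1],ex[0]])
for tag in ['wh','wf']:
    p,w=cloud('wrist',tag); d=w[...,:2]-np.array([.5761,.218]); hx=abs(d@ex); hy=abs(d@ey); z=w[...,2]
    ok=(z>.09)&(z<.11)
    for lo in (0.,1,2,3):
        # ring of distance from outer edge lo..lo+1 mm, only -x side and y sides
        e=np.minimum(20.5-hx*1000,29-hy*1000); r=ok&(e>lo)&(e<=lo+1)&((d@ex)<.015)
        print(tag,'ring',lo,r.sum(),np.median(z[r]).round(5))
    e=np.minimum(20.5-hx*1000,29-hy*1000)
    for lo in (4,5,6,7): 
        r=ok&(e>lo)&(e<=lo+1)&((d@ex)<.015); print(tag,'flare',lo,r.sum(),np.median(z[r]).round(5))
    b=(np.hypot(d[...,0],d[...,1])<.12)&(z<.006)&(z>-.006); print('bench',np.median(z[b]))
p,w=cloud('wrist','wf'); d=w[...,:2]-np.array([.5761,.218]); z=w[...,2]
t=(abs(d@ex)<.009)&(abs(d@ey+.0)<.018)&(z>.13); print('top face',np.median(z[t]),z[t].std(),t.sum())
# tilt fit
A=np.c_[(d@ex)[t],(d@ey)[t],np.ones(t.sum())]; print('slopes deg',np.degrees(np.linalg.lstsq(A,z[t],rcond=None)[0][:2]))
```

```text
wh ring 0.0 178 0.09747
wh ring 1 217 0.0989
wh ring 2 194 0.10051
wh ring 3 171 0.10071
wh flare 4 169 0.10029
wh flare 5 245 0.09881
wh flare 6 194 0.09898
wh flare 7 122 0.09782
bench 0.0003956633399586629
wf ring 0.0 135 0.09717
wf ring 1 157 0.09779
wf ring 2 152 0.10025
wf ring 3 115 0.10079
wf flare 4 105 0.10067
wf flare 5 94 0.09934
wf flare 6 105 0.09869
wf flare 7 96 0.10274
bench 0.0004203023976496467
top face 0.288718221315609 0.06737178905635291 4051
slopes deg [  0.52216184 313.32729627]
```

By depth the magazine top reads about 47 mm above the rim, where 44–46 mm is expected. That's inside the depth noise but worth checking by feel. I'll press gently on the top with the closed fingertips to find the rest height and the floor height.

Request:
{"fn": "drive_tool", "kwargs": {"plan": [[0,[0.0003,0.0002,-0.01],0],[0,[0,0,-0.02],0],[0,[0,0,-0.015],0],[0,[0,0,-0.007],0],[0,[0,0,0],0],[0,[0,0,0],0],[0,[0,0,0],0]]}}

```text
time: 20.92
ee_pos: [0.5765, 0.2177, 0.1824]
tcp_rot: [179.9, -0.0, 105.6]
wrist_force: [-0.1, -0.1, 0.7]
opening: 0.0
```

Request:
{"fn": "drive_tool", "kwargs": {"plan": [[0,[0,0,-0.003],0],[0,[0,0,-0.002],0],[0,[0,0,0],0],[0,[0,0,0],0]]}}

```text
time: 21.42
ee_pos: [0.5763, 0.2176, 0.1767]
tcp_rot: [-180.0, 0.0, 105.6]
wrist_force: [0.1, 0.4, -0.9]
opening: 0.0
```

Request:
{"fn": "drive_tool", "kwargs": {"plan": [[0,[0,0,-0.002],0],[0,[0,0,-0.001],0],[0,[0,0,0],0]]}}

```text
time: 21.8
ee_pos: [0.5763, 0.2176, 0.1736]
tcp_rot: [-180.0, 0.0, 105.6]
wrist_force: [-0.1, 0.7, 0.6]
opening: 0.0003
```

Request:
{"fn": "drive_tool", "kwargs": {"plan": [[0,[0,0,-0.001],0],[0,[0,0,-0.001],0],[0,[0,0,0],0]]}}

```text
time: 22.18
ee_pos: [0.5763, 0.2176, 0.1716]
tcp_rot: [-180.0, 0.0, 105.6]
wrist_force: [-0.2, -0.6, 0.3]
opening: -0.0006
```

Request:
{"fn": "drive_tool", "kwargs": {"plan": [[0,[0,0,-0.001],0],[0,[0,0,-0.001],0],[0,[0,0,0],0]]}}

```text
time: 22.55
ee_pos: [0.5763, 0.2176, 0.1696]
tcp_rot: [-180.0, 0.0, 105.6]
wrist_force: [-0.6, 0.7, 0.1]
opening: -0.0
```

Request:
{"fn": "drive_tool", "kwargs": {"plan": [[0,[0,0,-0.0005],0],[0,[0,0,0],0]]}}

```text
time: 22.8
ee_pos: [0.5763, 0.2176, 0.1692]
tcp_rot: [180.0, -0.0, 105.6]
wrist_force: [0.2, -0.0, 0.8]
opening: 0.0002
```

Request:
{"fn": "drive_tool", "kwargs": {"plan": [[0,[0,0,-0.0005],0],[0,[0,0,0],0]]}}

```text
time: 23.05
ee_pos: [0.5764, 0.2176, 0.1689]
tcp_rot: [180.0, -0.0, 105.6]
wrist_force: [-0.5, -0.3, 1.5]
opening: 0.0001
```

Request:
{"fn": "drive_tool", "kwargs": {"plan": [[0,[0,0,-0.0005],0],[0,[0,0,0],0]]}}

```text
time: 23.3
ee_pos: [0.5764, 0.2177, 0.1685]
tcp_rot: [180.0, -0.0, 105.6]
wrist_force: [-0.6, 0.1, 4.2]
opening: 0.0002
```

Request:
{"fn": "drive_tool", "kwargs": {"plan": [[0,[0,0,-0.0005],0],[0,[0,0,0],0]]}}

```text
time: 23.55
ee_pos: [0.5764, 0.2176, 0.1678]
tcp_rot: [180.0, -0.0, 105.6]
wrist_force: [0.9, 0.2, 3.9]
opening: -0.0002
```

Request:
{"fn": "drive_tool", "kwargs": {"plan": [[0,[0,0,-0.0005],0],[0,[0,0,0],0]]}}

```text
time: 23.8
ee_pos: [0.5764, 0.2176, 0.1672]
tcp_rot: [180.0, -0.0, 105.6]
wrist_force: [-0.8, 0.8, 4.0]
opening: -0.0006
```

Request:
{"fn": "drive_tool", "kwargs": {"plan": [[0,[0,0,-0.0005],0],[0,[0,0,0],0]]}}

```text
time: 24.05
ee_pos: [0.5763, 0.2176, 0.1667]
tcp_rot: [180.0, -0.0, 105.6]
wrist_force: [1.9, 0.3, 3.8]
opening: -0.0002
```

Request:
{"fn": "drive_tool", "kwargs": {"plan": [[0,[0,0,-0.0005],0],[0,[0,0,0],0]]}}

```text
time: 24.3
ee_pos: [0.5764, 0.2176, 0.1663]
tcp_rot: [180.0, 0.0, 105.6]
wrist_force: [0.7, -0.4, 4.4]
opening: 0.0002
```

Request:
{"fn": "drive_tool", "kwargs": {"plan": [[0,[0,0,-0.0005],0],[0,[0,0,0],0]]}}

```text
time: 24.55
ee_pos: [0.5765, 0.2176, 0.1662]
tcp_rot: [180.0, -0.0, 105.6]
wrist_force: [-0.1, -0.7, 7.3]
opening: -0.0003
```

The feel test is consistent with a click. Contact came at top z ≈0.147, then a constant ~4 N pin force over about 2.5 mm, then the hard floor at top z ≈0.144. There was no ball crest on the way down. Now I'll retreat and make a last check.

Request:
{"fn": "drive_tool", "kwargs": {"plan": [[0,[0,0,0.003],0],[0,[0,0,0.01],0],[0,[0,0,0.03],0],[0,[0,0,0.03],0],[0,[0,0,0],0],[0,[0,0,0],0],[0,[0,0,0],0]]}}

```text
time: 25.42
ee_pos: [0.576, 0.2175, 0.2374]
tcp_rot: [-179.9, 0.0, 105.6]
wrist_force: [-0.2, -0.6, -0.1]
opening: 0.0
```

Run:
```python
from h import *
o=monitor.get_obs(); print(o['time'],o['ee_pos'],o['wrist_force'])
grab('wrist','we')
p,w=cloud('wrist','we'); a=np.radians(15.7); ex=np.array([np.cos(a),np.sin(a)]); ey=np.array([-ex[1],ex[0]])
d=w[...,:2]-np.array([.5761,.218]); z=w[...,2]; hx=d@ex; hy=d@ey
t=(abs(hx)<.02)&(abs(hy)<.035)&(z>.1445)&(z<.155)
zt=np.median(z[t]); print('top',zt)
cs,_=cv2.findContours((t*255).astype(np.uint8),cv2.RETR_EXTERNAL,cv2.CHAIN_APPROX_NONE)
c=max(cs,key=cv2.contourArea)[:,0]; print(cv2.minAreaRect((ray('we',c,zt)[:,:2]*1000).astype(np.float32)))
q=t&(abs(hx)<.009)&(abs(hy)<.018); A=np.c_[hx[q],hy[q],np.ones(q.sum())]; print('tilt deg',np.degrees(np.linalg.lstsq(A,z[q],rcond=None)[0][:2]))
```

```text
25.425 [0.57597905 0.21748123 0.23741363] [-0.18244609 -0.5536501  -0.14479972]
top 0.1479229748059147
((575.3006591796875, 218.15528869628906), (23.955732345581055, 44.764244079589844), 15.706426620483398)
tilt deg [-0.27159512  0.02354198]
```

View pics/we.png

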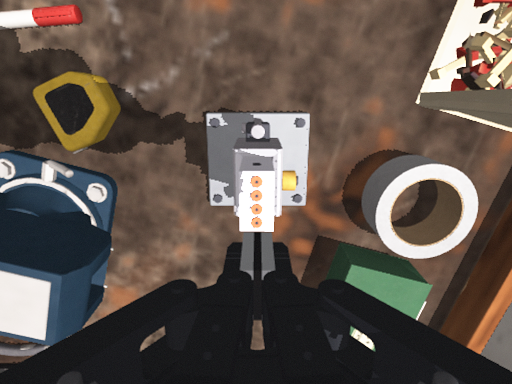

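The final view shows the magazine upright in the socket at px (257,200), with its centre at (0.5753, 0.2182), 0.8 mm from the holder axis. It stands about 0.3° off vertical and the gripper is clear of it.

```bash
python3 -c "
from workcell import job; print(job.job_done())"
```

```text
the job is handed in; nothing more can be done
None
```

I loaded the small white magazine into the ball-lock holder, and my checks suggest it clicked and stayed held. I could not see the ball itself, and handing in gave no verdict. I took the magazine by its head, lifted it clear and lowered it foot first, with the foot staying clear of the flared mouth. I then pressed it past the ball to the floor with about 13 N at the wrist, let go and backed off. The job was handed in at about 25.5 s.

**Last checks:**
- **Position:** its centre is 0.8 mm from the holder axis and it stands about 0.3° off vertical. Its top is at about 147 mm, so its centre is at about 97 mm.
- **Feel:** I pressed lightly on the top with closed fingertips. It gave a steady 4 N over about 2.5 mm, then the hard floor, with no further ball resistance.
- **Contact:** the gripper touches nothing, and I moved no other object.

**Disagreement:** the magazine sits about 2.5 mm above the floor, and by depth its top is about 47 mm above the rim. The task gives up to 2 mm, which would be 44–46 mm. I put the extra down to the ball pushing the magazine 0.5 mm across its clearance, which would still leave the ball in the groove, but I did not confirm that.

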